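# Touch-latch tool cabinet: press the wide door ajar, push it open

### The arm

A 6-joint arm with a two-finger parallel gripper is mounted at the origin on a cart in front of the work surface, level with it; the furniture and walls round the work are solid. World frame = base frame: x ahead of the robot, y to its left, z up, the work surface at z = 0. Lengths are in m, angles in rad, forces in N, time in s.
With the tool pointing down it reaches from about 0.275 to 0.775 m from the base axis. Payload 14.6 kg.
Tool frame: the origin (TCP) lies midway between the tips of the shut fingers; the grasp point (between the pads) lies 19 mm behind it; z points along the fingers, x is the direction in which the jaws open and shut, and the axes are right-handed (so a half turn about z gives the same grasp; the last joint's range is limited). The gripper opens to 85 mm and grips with 20 to 120 N. Pads are 22 mm wide; open, the fingers measure 114 mm over their backs; the gripper's body (76 mm by 85 mm) begins 54 mm behind the grasp point. The pads swing forward as they close: fully open they stand 13 mm farther back than shut.
Start: joints at [0.978, 0.263, -0.048, 1.259, 0, 1.415], TCP at [0.223, 0.475, 0.231] pointing down, gripper open.
Joint ranges: [-2.65, 2.65], [-0.89, 1.7], [-1.18, 1.37], [-2.13, 2.11], [-1.35, 1.29], [-3.14, 3.14]. Speed limits (rad/s): [1.89, 1.89, 2.57, 2.79, 3.14, 3.14].

### API

Orientations are given as a rotation vector (axis times angle).
In Python, from station import status, cams, bot gives the robot as it stands.
- The arm moves only by the tool step_arm, never from a script. Its argument "plan" is a list of rows, each a list of 2 entries, a list of its own where there are three numbers: the shift along the tool's x, y, z in mm, then the turn about the tool's z in degrees. A call has 1 to 12 rows; each row shifts and turns the commanded pose from where the row before left it, along the tool's axes as they then stand; what a row does not reach is not made up. A row lasts 1/10 s, in which the tool goes at most 50 mm and 8.59 degrees, less where a joint would pass 70% of its speed; a pose out of reach is approached as far as the arm can. A call is refused whole if a number of a shift passes 50 or a number of a turn 8.59, either way. A call with a gripper value outside its range is refused whole. "gripper" is the opening, from -1 (shut) to 1 (fully open), so that 0 is half open, set as the call begins (left out, the last holds). The fingers move at their own pace and stop on an object; the grip force is fixed at half the most. Time passes only in rows, so rows that do not move let the fingers close. It gives the time, the measured TCP pose, the force and the opening at its end, in the units of the state.
- status.sense(): the state, without advancing time (a new reading comes with each control period).
- cams.get_image(name): name is "scene" or "top" or "wrist"; returns a dict with "pixels" (384x512x3 uint8, blue, green, red), "fx", "fy", "cx", "cy" (pixels), "k1" (the pictures are not rectified: a ray, as slopes to the right and down, at radius r is drawn at 1 + k1 r^2 times it, then the intrinsics apply), "R" (3x3) and "t" (3): a world point X has camera coordinates R X + t; the wrist camera has in their place "tool_from_camera" (4x4, takes a point from camera to tool coordinates, whose origin is the TCP and whose axes are the tool frame's). Camera axes: x right, y down, z forward; pixel columns grow to the right and rows downward; lengths in m; the calibration is good to about 2 mm. A picture is of the moment at which its call begins: read the wrist's pose just before it. There is no depth.
- bot.sign_off(): hands the job in, once; it reports no verdict.
The state is a dict: "time_s": time; "q": joint angles; "dq": joint speeds; "effort": joint torques, N m; "position": TCP position; "eef_rot": TCP orientation; "contact_force": force on the tool from outside, world axes, zero at the start; "moment": the same for the moment, N m; "width": finger opening in m.
Only numpy, scipy, OpenCV 4.12 (cv2) and the standard library are available. Lean on these libraries where they do the work, as an engineer would, in place of code of your own. Each camera call takes 0.05 s, during which the arm holds its last target. There are 200 camera calls.

### The job

The small cabinet on the workbench has two doors without handles, held by push-to-open catches. With light fingertip pushes, and without gripping or lifting anything, press the wide door inwards near its free edge until the catch lets go and its spring throws it ajar, then put the fingers behind its edge and push it wide open, square to the cabinet front or a little beyond, and leave it so. Keep the narrow door shut and leave the things standing on the bench where they are.

Things in the scene. Friction and masses are not known exactly. Their poses are not given: they have to be found in the camera images.
- cabinet: Wooden cabinet screwed to the bench top, 220 mm wide (y), 140 deep (x), 170 high, flat top. Origin: centre of its underside; x points from the front to the back, y to the left for someone facing the doors. Carcass front edge at x = -70 mm; shut doors: backs at x = -77, outer faces at -91. Wide door: y = 110 to -18.5, hinged at the left. Narrow door: y = -21.5 to -110, hinged at the right.
- wide_door (a joint): Angle of the wide door, rad: 0 shut (held by its catch), down to -0.06 (stop) when pressed in, up to 1.9 as it opens towards the robot. Pressed to -0.045 or more (6 mm at the free edge, stop at 7.5; 2 to 5 N) the catch lets go; once the finger withdraws, the spring turns the door to about 0.6 rad within 1 s. From there it swings lightly and stays where left. The catch does not hold again.
- wide_door_press (a point): Point to press: on the outer face of the wide door (14 mm thick, 128.5 mm wide, from 18 to 170 mm above the bench), 34 mm from its free edge and 30 mm below its top. Axes as the cabinet's when shut; turns with the door. +x goes into the door.
- wide_door_edge (a point): Top of the free vertical edge of the wide door, on its back face, 170 mm above the bench; 128.5 mm from the hinge line. Moves with the door. On the back of the door only a striker pin stands out, 31 mm deep and lower than 50 mm above the bench.
- wide_door_hinge (a point): On the vertical hinge line of the wide door, at the level of its top; the line lies in the plane of the door's back face. The door turns clockwise seen from above as it opens.
- narrow_door (a joint): Angle of the narrow door in rad, 0 shut, grows as it opens; it has the same kind of catch and pops open if pressed. To be left shut.
- tall_spool_mid (a point): Middle of a turned wooden spool, 42 mm wide, 70 mm high, standing loose in front of the narrow door. To be left alone.
- short_spool_mid (a point): Middle of a turned wooden spool, 38 mm wide, 55 mm high, standing loose near the tall one. To be left alone.
- plane: Block plane, 92x155x59 mm, loose on the right part of the bench; origin centre of its underside. To be left alone.
- chest: Little lidded wooden screw chest, 88x170x63 mm, loose on the right part of the bench; origin centre of its underside. To be left alone.
- round_box: Open round bentwood box, 164 mm across, 140 mm high, loose at the right; origin centre of its underside. To be left alone.

How it is judged:
By the outcome, as a careful person would: the job done as asked, in the order asked, and still so for the second after the job is handed in, with the robot touching nothing.
It also fails if it takes over 51 s, if anything falls off the work surface, if the arm or the gripper's body presses on something with over 40 N, if the wrist force passes 120 N, or if a joint passes its speed limit or range.

## Working session

There is one attempt and no reset: what is moved stays moved. The work goes in short steps, Python scripts to look and compute and a tool call to move; the robot and the scene stay as the last step left them, time stands still between calls to the robot, and variables do not carry over. Pictures are saved under pics/ and viewed, about 8 in all and at most 12, crops included, and the job is handed in when it is done.

Besides the shell and the picture viewer there is one more tool, called after ">>>" by a JSON object that holds its "op" and its "data". step_arm: Moves the arm, as the interface text tells. Its arguments: {"type":"object","properties":{"plan":{"type":"array"},"gripper":{"type":"number"}},"required":["plan"]}

```bash
mkdir -p pics; ls; cat > h.py <<'E'
import numpy as np, cv2, json
from station import status, cams, bot
E
python3 - <<'E'
from h import *
s=status.sense(); print(s)
for n in ("scene","top"):
    d=cams.get_image(n); cv2.imwrite(f"pics/{n}0.png",d["pixels"])
    c={k:np.array(d[k]).tolist() for k in d if k!="pixels"}; json.dump(c,open(f"{n}.json","w")); print(n,c)
E
```

```text
pics
{'time_s': 0.0, 'q': array([ 9.77697241e-01,  2.63547327e-01, -4.89367059e-02,  1.25938310e+00,
       -2.71977552e-05,  1.41552273e+00]), 'dq': array([-0.00048858, -0.0015286 , -0.0009711 , -0.0004347 , -0.00042763,
       -0.00040043]), 'effort': array([ 1.00222056e-03, -6.37614155e+01,  3.84567046e+01,  1.35336828e-02,
        2.45686948e-05,  5.65480889e-06]), 'position': array([0.22243285, 0.4752557 , 0.23081253]), 'eef_rot': array([ 2.65046933e+00,  1.68575462e+00, -1.52449763e-03]), 'contact_force': array([-0.43379644, -0.24426234, -0.977945  ]), 'moment': array([-0.03108278, -0.0163036 , -0.00543104]), 'width': 0.0849725677675585}
scene {'fx': 429.8881961488192, 'fy': 429.8881961488192, 'cx': 255.49019124204503, 'cy': 190.28838051068504, 'k1': -0.021936611162766444, 'R': [[0.7660629908789033, -0.6427084248379721, 0.00856590030071295], [-0.46212648656409977, -0.5599868798926833, -0.6876436611821404], [0.44675116611105764, 0.5228198303338829, -0.7259978103190531]], 't': [-0.6111309049914272, 0.2371463830843025, 0.9680626311043881]}
top {'fx': 378.7917999478989, 'fy': 378.7917999478989, 'cx': 253.49109462302928, 'cy': 187.3971423483586, 'k1': -0.019821479684435216, 'R': [[-0.004247323930207226, -0.9999482855018464, 0.009240484908813486], [-0.9825631706480257, 0.0024554662014276223, -0.18591284617215864], [0.1858805420842401, -0.009868992230808966, -0.9825227870471083]], 't': [-0.2234270125569039, 0.6089615487205223, 1.1072062807095944]}
```

View pics/scene0.png

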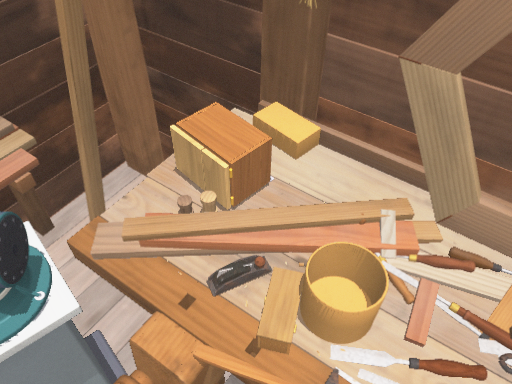

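View pics/top0.png

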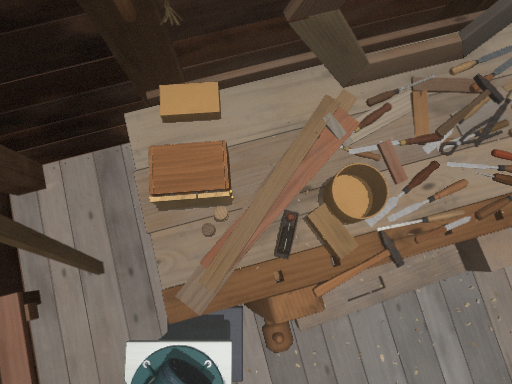

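Both pictures show the cabinet (top view around (190,170), doors on its lower side). The spools are at (209,229) and (221,213) in the top view. I'll enlarge the cabinet in both views.

```bash
cat >> h.py <<'E'
def cal(n): return {k:np.array(v) for k,v in json.load(open(n+".json")).items()}
def proj(c,X):
    P=np.atleast_2d(X)@c["R"].T+c["t"]; s=P[:,:2]/P[:,2:]; s=s*(1+c["k1"]*(s**2).sum(1,keepdims=True))
    return s*[c["fx"],c["fy"]]+[c["cx"],c["cy"]]
def ray(c,uv):
    d=(np.array(uv,float)-[c["cx"],c["cy"]])/[c["fx"],c["fy"]]; s=d.copy()
    for _ in range(10): s=d/(1+c["k1"]*(s@s))
    return -c["R"].T@c["t"], c["R"].T@np.r_[s,1]
def onz(c,uv,z):
    o,r=ray(c,uv); return o+r*(z-o[2])/r[2]
E
python3 - <<'E'
from h import *
a=cv2.imread("pics/scene0.png")[95:220,150:290]; b=cv2.imread("pics/top0.png")[130:245,135:245]
a=cv2.resize(a,None,fx=4,fy=4,interpolation=cv2.INTER_CUBIC);cv2.imwrite("pics/sc.png",a)
cv2.imwrite("pics/tc.png",cv2.resize(b,None,fx=5,fy=5,interpolation=cv2.INTER_CUBIC))
t=cal("top"); s=cal("scene")
for p in [(149,195),(231,192),(209,229),(221,213)]: print(onz(t,p,.17),onz(t,p,.06))
print(proj(t,[[.2224,.4753,.23],[0,0,0]]))
E
```

```text
[0.56638757 0.06439862 0.17      ] [0.58499906 0.0940386  0.06      ]
[ 0.57422935 -0.16204244  0.17      ] [ 0.59367577 -0.15651214  0.06      ]
[ 0.47226727 -0.10294631  0.17      ] [ 0.48085756 -0.09112392  0.06      ]
[ 0.51588461 -0.13504932  0.17      ] [ 0.52911894 -0.126645    0.06      ]
[[-30.24532772 329.30024084]
 [177.57339136 394.31465704]]
```

View pics/sc.png

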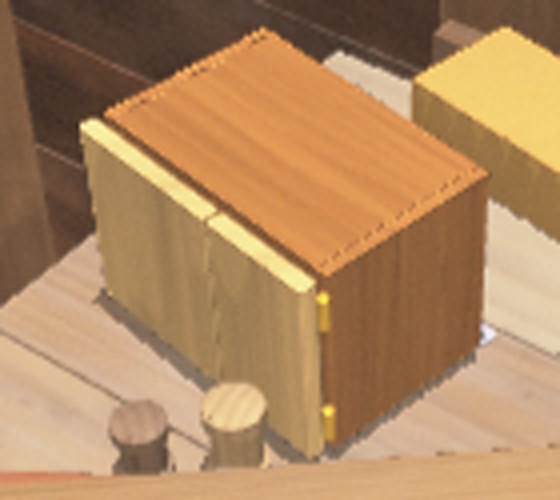

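View pics/tc.png

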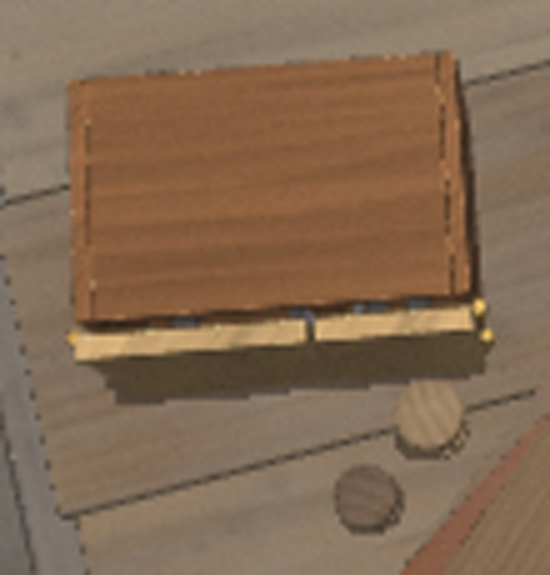

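```bash
python3 - <<'E'
from h import *
from scipy.optimize import least_squares
t=cal("top"); s=cal("scene")
T=[((-70,110,170),(76,322)),((-70,-110,170),(470,298)),((70,-110,170),(454,52)),((70,110,170),(69,82)),((-91,110,170),(77,360)),((-91,-110,170),(474,330)),((-91,-20,170),(311,342))]
S=[((-70,110,170),(105,110)),((-70,-110,170),(325,275)),((70,-110,170),(488,173)),((70,110,170),(265,29)),((-91,110,170),(82,125)),((-91,-110,170),(310,292)),((-91,-20,170),(207,222)),((-91,-110,18),(318,458))]
f=lambda L,k,o:(np.array([a for a,_ in L])/1e3,(np.array([b for _,b in L])+.5)/k-.5+o)
TX,Tu=f(T,5,[135,130]); SX,Su=f(S,4,[150,95])
def W(p,X): c,n=np.cos(p[2]),np.sin(p[2]); return X@np.array([[c,-n,0],[n,c,0],[0,0,1]]).T+[p[0],p[1],0]
res=lambda p:np.r_[(proj(t,W(p,TX))-Tu).ravel(),(proj(s,W(p,SX))-Su).ravel()]
r=least_squares(res,[.65,-.05,0],loss="soft_l1"); p=r.x; print(p,np.round(r.fun.reshape(-1,2),1).tolist())
np.save("cab.npy",p)
for n,X in dict(hinge=(-77,110,170),edge=(-77,-18.5,170),press=(-91,15.5,140),nfar=(-91,-110,170)).items(): print(n,W(p,np.array([X])/1e3)[0].round(4))
for nm,a,b in (("light",(430,412),(235,400)),("dark",(367,490),(138,420))):
    A=[ray(t,(np.array(a)+.5)/5-.5+[135,130]),ray(s,(np.array(b)+.5)/4-.5+[150,95])]
    M=sum(np.eye(3)-np.outer(d,d)/(d@d) for o,d in A); v=sum((np.eye(3)-np.outer(d,d)/(d@d))@o for o,d in A); print(nm,np.linalg.solve(M,v))
E
```

```text
[ 0.6489542  -0.04215286  0.07693296] [[0.1, -0.5], [0.7, -1.9], [0.5, -1.0], [0.0, -1.1], [0.1, -0.7], [0.4, -0.9], [0.5, -0.8], [-0.9, 0.6], [0.1, 0.4], [0.2, -0.2], [-0.6, -0.6], [-1.7, 0.2], [-2.8, 0.3], [-1.3, -0.3], [-2.2, 1.0]]
hinge [0.5637 0.0616 0.17  ]
edge [ 0.5736 -0.0665  0.17  ]
press [ 0.557  -0.0337  0.14  ]
nfar [ 0.5667 -0.1588  0.17  ]
light [ 0.53218764 -0.12739854  0.07442406]
dark [ 0.48543629 -0.08749816  0.05516103]
```

```bash
python3 - <<'E'
from h import *
t=cal("top"); s=cal("scene")
for z in (-.9,-.5,-.2,0,.2): print(z,onz(t,(101,268),z).round(3),onz(s,(97,216),z).round(3))
for z in (0,.2,.4,.6,.8,1): print(z,[onz(t,u,z).round(3)[:2].tolist() for u in ((101,268),(0,230))])
print(cv2.Rodrigues(status.sense()["eef_rot"])[0].round(3))
d=cams.get_image("wrist"); cv2.imwrite("pics/w0.png",d["pixels"]); print(d["tool_from_camera"],d["fx"])
E
```

```text
-0.9 [ 0.346  0.595 -0.9  ] [ 0.457  0.905 -0.9  ]
-0.5 [ 0.354  0.442 -0.5  ] [ 0.387  0.528 -0.5  ]
-0.2 [ 0.361  0.326 -0.2  ] [ 0.334  0.245 -0.2  ]
0 [0.365 0.249 0.   ] [0.299 0.056 0.   ]
0.2 [0.37  0.172 0.2  ] [ 0.264 -0.133  0.2  ]
0 [[0.365, 0.249], [0.484, 0.579]]
0.2 [[0.37, 0.172], [0.468, 0.447]]
0.4 [[0.374, 0.095], [0.453, 0.316]]
0.6 [[0.378, 0.018], [0.438, 0.184]]
0.8 [[0.383, -0.059], [0.422, 0.052]]
1 [[0.387, -0.136], [0.407, -0.08]]
[[ 0.424  0.906 -0.001]
 [ 0.906 -0.424 -0.001]
 [-0.001 -0.    -1.   ]]
[[ 9.99999947e-01 -2.13526114e-06  3.25189288e-04  1.00500251e-03]
 [-8.56382391e-05  9.62952283e-01  2.69671826e-01 -6.78903600e-02]
 [-3.13717587e-04 -2.69671840e-01  9.62952232e-01 -1.42956391e-01]
 [ 0.00000000e+00  0.00000000e+00  0.00000000e+00  1.00000000e+00]] 308.634962851969
```

View pics/w0.png

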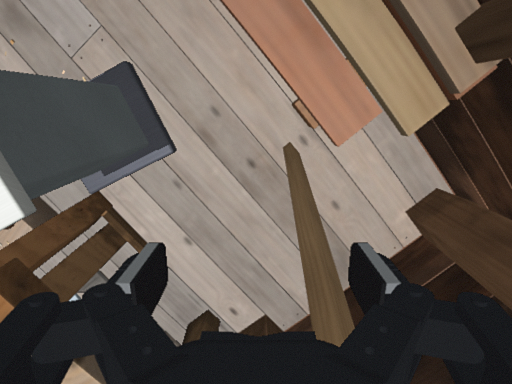

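```bash
python3 - <<'E'
from h import *
t=cal("top"); s=cal("scene")
st=status.sense(); d=cams.get_image("wrist")
Rt=cv2.Rodrigues(st["eef_rot"])[0]; M=np.eye(4); M[:3,:3]=Rt; M[:3,3]=st["position"]
C=M@np.array(d["tool_from_camera"]); w={k:np.array(d[k]) for k in("fx","fy","cx","cy","k1")}
w["R"]=C[:3,:3].T; w["t"]=-C[:3,:3].T@C[:3,3]
L=[(t,(101,267),(0,229)),(s,(97,215),(70,5)),(w,(290,148),(333,345))]
pl=[]
for c,a,b in L:
    o,r=ray(c,a);_,q=ray(c,b); n=np.cross(r,q); n/=np.linalg.norm(n); pl.append((n,n@o))
for i,j in((0,1),(0,2),(1,2)):
    D=np.cross(pl[i][0],pl[j][0]); 
    for z in(-.9,-.4,0,.3,.6,.9):
        A=np.array([pl[i][0],pl[j][0],[0,0,1]]); print(i,j,z,np.linalg.solve(A,[pl[i][1],pl[j][1],z]).round(3))
for c,a,_ in L: print([onz(c,a,z).round(2).tolist() for z in(-.9,-.8,-.7)])
E
```

```text
0 1 -0.9 [ 0.555  1.166 -0.9  ]
0 1 -0.4 [ 0.414  0.551 -0.4  ]
0 1 0 [0.301 0.06  0.   ]
0 1 0.3 [ 0.216 -0.309  0.3  ]
0 1 0.6 [ 0.131 -0.678  0.6  ]
0 1 0.9 [ 0.046 -1.046  0.9  ]
0 2 -0.9 [ 0.339  0.562 -0.9  ]
0 2 -0.4 [ 0.401  0.515 -0.4  ]
0 2 0 [0.45  0.476 0.   ]
0 2 0.3 [0.487 0.448 0.3  ]
0 2 0.6 [0.523 0.419 0.6  ]
0 2 0.9 [0.56 0.39 0.9 ]
1 2 -0.9 [ 0.331  0.564 -0.9  ]
1 2 -0.4 [ 0.4    0.515 -0.4  ]
1 2 0 [0.455 0.475 0.   ]
1 2 0.3 [0.497 0.446 0.3  ]
1 2 0.6 [0.538 0.416 0.6  ]
1 2 0.9 [0.58  0.386 0.9  ]
[[0.35, 0.6, -0.9], [0.35, 0.56, -0.8], [0.35, 0.52, -0.7]]
[[0.46, 0.91, -0.9], [0.44, 0.82, -0.8], [0.42, 0.72, -0.7]]
[[0.36, 0.56, -0.9], [0.35, 0.55, -0.8], [0.33, 0.55, -0.7]]
```

>>> {"op": "step_arm", "data": {"plan": [[[0,0,0],-7.4],[[0,0,0],-7.4],[[0,0,0],-7.4],[[0,0,0],-7.3],[[-33,14,0],0],[[-33,14,0],0],[[-33,14,0],0],[[-33,14,0],0],[[-33,14,0],0],[[-33,14,0],0],[[-33,14,0],0],[[-33,14,0],0]], "gripper": -1}}

```text
time_s: 1.4
position: [0.3549, 0.2195, 0.2313]
eef_rot: [2.134, 2.305, 0.0]
contact_force: [1.5, 0.8, -1.0]
width: 0.0001
```

>>> {"op": "step_arm", "data": {"plan": [[[-33,14,0],0],[[-33,14,0],0],[[-33,14,0],0],[[-33,14,0],0],[[-33,14,0],0],[[-33,14,0],0],[[-33,14,0],0],[[-33,14,0],0],[[0,0,0],0],[[0,0,0],0]]}}

```text
time_s: 2.4
position: [0.4865, -0.0341, 0.2309]
eef_rot: [-2.135, -2.303, 0.0]
contact_force: [-0.0, 0.4, 0.4]
width: -0.0
```

```bash
cat >> h.py <<'E'
def cabpose(s=None):
    s=s or status.sense(); p=np.load("cab.npy"); c,n=np.cos(p[2]),np.sin(p[2])
    A=np.array([[c,n],[-n,c]]); R=cv2.Rodrigues(s["eef_rot"])[0]
    return (A@(s["position"][:2]-p[:2])*1e3).round(1), round(s["position"][2]*1e3,1), np.degrees(np.arctan2(R[1,0],R[0,0])-p[2]).round(1), s["contact_force"].round(2), round(s["time_s"],2), s["q"].round(2)
def wcal():
    st=status.sense(); d=cams.get_image("wrist"); M=np.eye(4); M[:3,:3]=cv2.Rodrigues(st["eef_rot"])[0]; M[:3,3]=st["position"]
    C=M@np.array(d["tool_from_camera"]); w={k:np.array(d[k]) for k in("fx","fy","cx","cy","k1")}
    w["R"]=C[:3,:3].T; w["t"]=-C[:3,:3].T@C[:3,3]; return w,d["pixels"]
E
python3 - <<'E'
from h import *
print(cabpose())
w,im=wcal()
p=np.load("cab.npy"); c,n=np.cos(p[2]),np.sin(p[2]); W=lambda X:np.array(X)/1e3@np.array([[c,-n,0],[n,c,0],[0,0,1]]).T+[p[0],p[1],0]
im=im.copy()
for u in proj(w,W([[-91,110,170],[-91,-18.5,170],[-91,-21.5,170],[-91,-110,170],[-70,110,170],[-70,-110,170],[-91,15.5,170]])): cv2.circle(im,tuple(int(round(v)) for v in u),3,(0,0,255),1)
cv2.imwrite("pics/w1.png",im)
E
```

```text
(array([-161.4,   20.5]), np.float64(230.9), np.float64(89.9), array([-0.04,  0.43,  0.44]), 2.4, array([-0.24,  0.2 , -0.14,  1.24,  0.  , -0.31]))
```

View pics/w1.png

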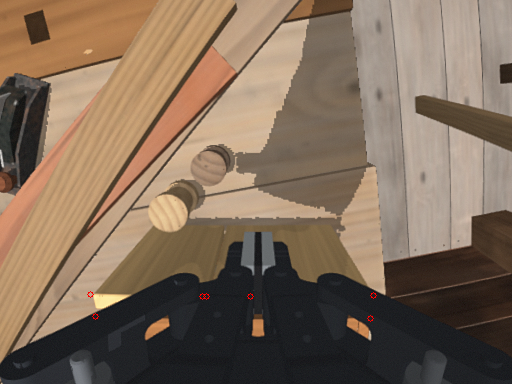

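Wrist view: the predicted door corners (red, e.g. (90,295)) lie on the visible door top, and the spools at (170,212) and (211,163) are clear. I'll lower the tool in front of the press point.

>>> {"op": "step_arm", "data": {"plan": [[[-1,0,24],0],[[-2,0,24],0],[[-2,0,24],0],[[0,0,24],0],[[0,16,0],0],[[0,16,0],0],[[0,14,0],0],[[0,0,0],0],[[0,0,0],0]]}}

```text
time_s: 3.35
position: [0.5321, -0.0343, 0.1352]
eef_rot: [-2.132, -2.306, 0.0]
contact_force: [-0.9, 0.5, 0.5]
width: -0.0001
```

>>> {"op": "step_arm", "data": {"plan": [[[0,2,0],0],[[0,2,0],0],[[0,2,0],0],[[0,2,0],0],[[0,0,0],0],[[0,0,0],0],[[0,0,0],0]]}}

```text
time_s: 4.05
position: [0.5407, -0.0345, 0.1353]
eef_rot: [-2.134, -2.305, 0.0]
contact_force: [-0.2, -0.4, -0.8]
width: -0.0002
```

```bash
python3 -c "
from h import *
print(cabpose())"
```

```text
(array([-107.3,   15.9]), np.float64(135.3), np.float64(90.0), array([-0.24, -0.36, -0.81]), 4.05, array([-0.21,  0.34, -0.21,  1.03, -0.  , -0.29]))
```

>>> {"op": "step_arm", "data": {"plan": [[[0,2,0],0],[[0,2,0],0],[[0,0,0],0],[[0,0,0],0]]}}

```text
time_s: 4.45
position: [0.5448, -0.0342, 0.1352]
eef_rot: [-2.134, -2.305, 0.0]
contact_force: [0.2, 1.6, -0.3]
width: -0.0001
```

>>> {"op": "step_arm", "data": {"plan": [[[0,2,0],0],[[0,0,0],0],[[0,0,0],0]]}}

```text
time_s: 4.75
position: [0.5467, -0.0341, 0.1352]
eef_rot: [-2.134, -2.305, 0.0]
contact_force: [-1.8, -1.4, 0.0]
width: -0.0001
```

>>> {"op": "step_arm", "data": {"plan": [[[0,2,0],0],[[0,0,0],0],[[0,0,0],0]]}}

```text
time_s: 5.05
position: [0.5487, -0.0339, 0.1352]
eef_rot: [-2.134, -2.305, 0.0]
contact_force: [-2.3, -2.5, -0.7]
width: -0.0002
```

>>> {"op": "step_arm", "data": {"plan": [[[0,1,0],0],[[0,0,0],0],[[0,0,0],0]]}}

```text
time_s: 5.35
position: [0.5497, -0.0338, 0.1352]
eef_rot: [-2.134, -2.305, 0.0]
contact_force: [-2.1, -2.8, 0.1]
width: 0.0002
```

>>> {"op": "step_arm", "data": {"plan": [[[0,1,0],0],[[0,0,0],0],[[0,0,0],0]]}}

```text
time_s: 5.65
position: [0.5504, -0.0338, 0.1352]
eef_rot: [-2.134, -2.305, 0.001]
contact_force: [-5.0, -4.8, 0.5]
width: 0.0001
```

>>> {"op": "step_arm", "data": {"plan": [[[0,1,0],0],[[0,0,0],0],[[0,0,0],0]]}}

```text
time_s: 5.95
position: [0.5505, -0.0338, 0.1351]
eef_rot: [-2.133, -2.304, 0.003]
contact_force: [-10.9, -5.2, 4.3]
width: -0.0001
```

Contact began near x=0.547 and the door is now on its stop: force is rising while position stays put. I'll withdraw quickly and let the spring act.

>>> {"op": "step_arm", "data": {"plan": [[[0,-20,0],0],[[0,-35,0],0],[[0,-35,0],0],[[0,-30,0],0],[[0,0,-30],0],[[0,0,-30],0],[[0,0,-35],0],[[0,0,0],0],[[0,0,0],0],[[0,0,0],0],[[0,0,0],0]]}}

```text
time_s: 7.05
position: [0.4318, -0.0427, 0.2295]
eef_rot: [-2.133, -2.305, 0.001]
contact_force: [-0.8, -0.0, -0.0]
width: -0.0003
```

```bash
python3 - <<'E'
from h import *
print(cabpose())
a=cams.get_image("scene")["pixels"][85:225,120:300]; b=cams.get_image("top")["pixels"][110:290,110:270]
a=cv2.resize(a,(514,400),interpolation=cv2.INTER_CUBIC); b=cv2.resize(b,(284,320),interpolation=cv2.INTER_CUBIC)
m=np.zeros((400,800,3),np.uint8); m[:,:514]=a; m[:320,515:799]=b; cv2.imwrite("pics/c1.png",m)
E
```

```text
(array([-216.5,   16.1]), np.float64(229.5), np.float64(90.0), array([-0.76, -0.04, -0.02]), 7.05, array([-0.29,  0.11, -0.25,  1.21,  0.  , -0.36]))
```

View pics/c1.png

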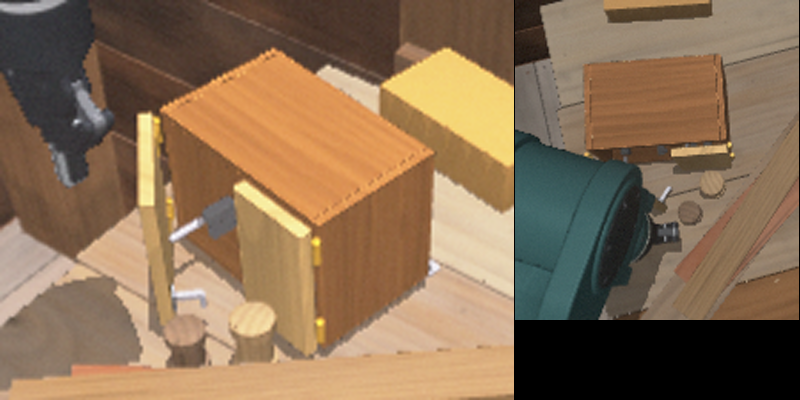

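The scene view shows the wide door ajar, with its free edge at about (158,204). The narrow door is still shut and the spools are unmoved. A catch rod sticks out of the cabinet, tip near (172,238). I'll locate both.

```bash
python3 - <<'E'
from h import *
t=cal("top"); s=cal("scene"); p=np.load("cab.npy"); c,n=np.cos(p[2]),np.sin(p[2]); A=np.array([[c,n],[-n,c]])
C=lambda X:(A@(X[:2]-p[:2])*1e3).round(0)
S=lambda a:np.array([120+a[0]/2.856,85+a[1]/2.857]); T=lambda a:np.array([110+(a[0]-515)/1.775,110+a[1]/1.778])
for a in((163,202),(152,208)):
    e=C(onz(s,S(a),.17)); print("edge",e,np.arctan2(-77-e[0],110-e[1]),np.hypot(-77-e[0],110-e[1]))
for nm,a in dict(rodtip=(172,238),rodbase=(205,225),body=(222,213),pin=(205,297),pin2=(173,293)).items():
    print(nm,[(z,C(onz(s,S(a),z/1e3)).tolist()) for z in(30,60,90,120,150)])
for nm,a in dict(topA=(662,204),topB=(668,188),box1=(628,153),box2=(660,150)).items():
    print(nm,[(z,C(onz(t,T(a),z/1e3)).tolist()) for z in(30,60,90,120,150)])
E
```

```text
edge [-145.    2.] 0.5619215622568153 127.62444906835054
edge [-156.    2.] 0.6315435322511807 133.80956617521784
rodtip [(30, [-89.0, 90.0]), (60, [-105.0, 62.0]), (90, [-122.0, 35.0]), (120, [-139.0, 7.0]), (150, [-156.0, -20.0])]
rodbase [(30, [-53.0, 82.0]), (60, [-71.0, 55.0]), (90, [-89.0, 28.0]), (120, [-107.0, 0.0]), (150, [-125.0, -27.0])]
body [(30, [-30.0, 84.0]), (60, [-49.0, 57.0]), (90, [-67.0, 29.0]), (120, [-86.0, 2.0]), (150, [-105.0, -25.0])]
pin [(30, [-116.0, 4.0]), (60, [-131.0, -21.0]), (90, [-147.0, -45.0]), (120, [-163.0, -70.0]), (150, [-179.0, -94.0])]
pin2 [(30, [-134.0, 29.0]), (60, [-149.0, 4.0]), (90, [-164.0, -22.0]), (120, [-179.0, -47.0]), (150, [-195.0, -73.0])]
topA [(30, [-152.0, 16.0]), (60, [-155.0, 12.0]), (90, [-158.0, 8.0]), (120, [-161.0, 3.0]), (150, [-164.0, -1.0])]
topB [(30, [-125.0, 4.0]), (60, [-128.0, 0.0]), (90, [-132.0, -4.0]), (120, [-136.0, -8.0]), (150, [-139.0, -12.0])]
box1 [(30, [-57.0, 71.0]), (60, [-63.0, 66.0]), (90, [-68.0, 60.0]), (120, [-73.0, 54.0]), (150, [-79.0, 49.0])]
box2 [(30, [-56.0, 15.0]), (60, [-62.0, 11.0]), (90, [-67.0, 6.0]), (120, [-73.0, 2.0]), (150, [-78.0, -2.0])]
```

Door at about 0.58 rad. The spring plunger sits low (y≈60, z≈60 mm), so fingertips kept above z=0.125 clear it. Next I'll go over the door and down into the gap behind its edge.

>>> {"op": "step_arm", "data": {"plan": [[[0,23,0],0],[[0,23,0],0],[[0,23,0],0],[[0,24,0],0],[[0,24,0],0],[[-1,0,0],0],[[0,0,0],0]]}}

```text
time_s: 7.85
position: [0.5486, -0.0349, 0.2296]
eef_rot: [-2.133, -2.305, 0.001]
contact_force: [-0.9, 0.6, 0.2]
width: -0.0001
```

>>> {"op": "step_arm", "data": {"plan": [[[0,0,20],0],[[0,0,20],0],[[0,0,20],0],[[0,0,20],0],[[0,0,20],0],[[0,0,0],0],[[0,0,0],0]]}}

```text
time_s: 8.55
position: [0.5483, -0.0349, 0.1309]
eef_rot: [-2.134, -2.305, 0.0]
contact_force: [-0.7, 0.2, 0.4]
width: -0.0
```

```bash
python3 -c "
from h import *
print(cabpose())"
```

```text
(array([-99.8,  14.9]), np.float64(130.9), np.float64(90.0), array([-0.72,  0.21,  0.44]), 8.55, array([-0.21,  0.35, -0.19,  1.02, -0.  , -0.29]))
```

>>> {"op": "step_arm", "data": {"plan": [[[3,-7,0],0],[[3,-8,0],0],[[4,-7,0],0],[[4,-7,0],0],[[5,-7,0],0],[[5,-6,0],0],[[6,-6,0],0],[[6,-5,0],0],[[5,-4,0],0],[[0,0,0],0]]}}

```text
time_s: 9.55
position: [0.4881, 0.0022, 0.1302]
eef_rot: [-2.133, -2.306, 0.001]
contact_force: [0.1, 0.1, 0.2]
width: -0.0
```

>>> {"op": "step_arm", "data": {"plan": [[[6,-4,0],0],[[6,-3,0],0],[[5,-2,0],0],[[5,-2,0],0],[[5,-2,0],0],[[4,-1,0],0],[[4,-1,0],0],[[4,-1,0],0],[[3,0,0],0],[[2,0,0],0],[[0,0,0],0],[[0,0,0],0]]}}

```text
time_s: 10.75
position: [0.4694, 0.0443, 0.1302]
eef_rot: [-2.134, -2.305, 0.0]
contact_force: [0.8, -0.0, 0.3]
width: 0.0003
```

```bash
python3 - <<'E'
from h import *
print(cabpose())
a=cams.get_image("scene")["pixels"][85:225,120:300]
cv2.imwrite("pics/c2.png",cv2.resize(a,(720,560),interpolation=cv2.INTER_CUBIC))
E
```

```text
(array([-172.4,  100. ]), np.float64(130.2), np.float64(90.0), array([ 0.75, -0.  ,  0.26]), 10.75, array([-0.08,  0.23, -0.38,  0.96,  0.  , -0.16]))
```

View pics/c2.png

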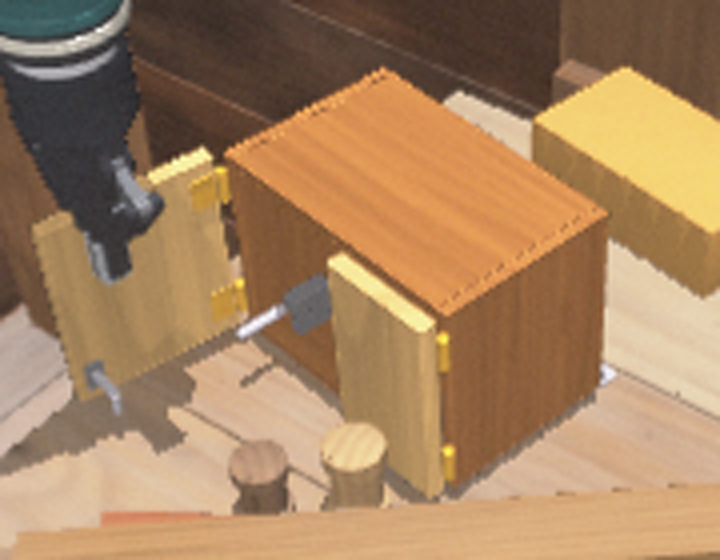

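```bash
python3 - <<'E'
from h import *
s=cal("scene"); p=np.load("cab.npy"); c,n=np.cos(p[2]),np.sin(p[2]); A=np.array([[c,n],[-n,c]])
W=lambda X:np.r_[A.T@np.array(X[:2])/1e3+p[:2],X[2]/1e3]
for th in(1.4,1.5,1.57,1.65,1.75,1.85):
    for z in(170,18):
        u=proj(s,W((-77-128.5*np.sin(th),110-128.5*np.cos(th),z)))[0]; print(th,z,((u-[120,85]+.5)*4-.5).round(0),end=" ")
    print()
print(((proj(s,W((-77,110,170)))[0]-[120,85]+.5)*4-.5).round(0))
E
```

```text
1.4 170 [ 68. 261.] 1.4 18 [111. 430.] 
1.5 170 [ 54. 252.] 1.5 18 [ 98. 421.] 
1.57 170 [ 46. 246.] 1.57 18 [ 90. 415.] 
1.65 170 [ 37. 238.] 1.65 18 [ 82. 407.] 
1.75 170 [ 28. 227.] 1.75 18 [ 74. 396.] 
1.85 170 [ 21. 216.] 1.85 18 [ 67. 385.] 
[213. 157.]
```

The free edge's top corner at about (36,227) and bottom at (80,400) put the door at roughly 1.68 rad, a little beyond square. I'll back off sideways, rise and check again.

>>> {"op": "step_arm", "data": {"plan": [[[-5,0,0],0],[[-10,0,0],0],[[-10,0,0],0],[[0,0,-20],0],[[0,0,-30],0],[[0,0,-30],0],[[0,-20,-30],0],[[0,-30,0],0],[[0,0,0],0],[[0,0,0],0],[[0,0,0],0],[[0,0,0],0]]}}

```text
time_s: 12.0
position: [0.4221, 0.0152, 0.2399]
eef_rot: [-2.134, -2.305, 0.001]
contact_force: [-0.1, 0.3, 0.2]
width: 0.0
```

```bash
python3 - <<'E'
from h import *
print(cabpose())
a=cams.get_image("scene")["pixels"]
b0=cv2.imread("pics/scene0.png"); print("diff right part", cv2.absdiff(a,b0)[230:,190:].max(), cv2.absdiff(a,b0)[185:225,172:225].max())
cv2.imwrite("pics/c3.png",cv2.resize(a[85:225,120:300],(720,560),interpolation=cv2.INTER_CUBIC))
E
```

```text
(array([-221.8,   74.6]), np.float64(239.9), np.float64(90.0), array([-0.15,  0.28,  0.23]), 12.0, array([-0.16,  0.08, -0.25,  1.23, -0.  , -0.23]))
diff right part 12 100
```

View pics/c3.png

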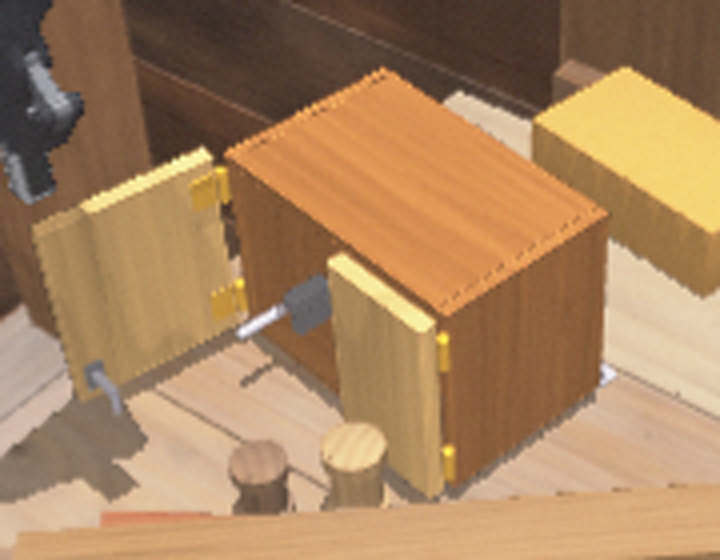

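The door has stayed put at about 1.68 rad, the narrow door is shut, the spools stand where they were and the gripper is clear. Handing in.

```bash
python3 -c "
from station import bot
print(bot.sign_off())"
```

```text
the job is handed in; nothing more can be done
None
```

The wide door is open a little beyond square, at about 1.68 rad, and I handed the job in after about 12 s of the 51 s allowed.

- **Pressing:** I pressed the wide door near its free edge with the shut fingertips. It reached its stop at about 12 N on the last millimetre, which is above the 2–5 N the catch needed.
- **Opening:** When the fingers withdrew, the spring threw the door to about 0.58 rad. I then lowered the fingers behind its edge, swung it wide open, and backed off.

Last checks:
- **Clearance:** The door stayed where I left it after the fingers withdrew, and the wrist force was near zero with the gripper clear.
- **Narrow door and spools:** In the last picture the narrow door is still shut and both spools stand where they were.
- **Plane, chest and round box:** The part of the picture with these is unchanged from the start.

- **Disagreement on the door angle:** The finger position implied about 1.62 rad, while the camera read about 1.68 (1.65–1.75, depending on the corner). Either is slightly past square.
- **Picture difference near the spools:** An automatic comparison around them did show a change. I put it down to the opened door and its shadow, because the spools look unmoved by eye.

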